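# Lock the copper plate in the engraving jig

### The arm

A 6-joint arm with a two-finger parallel gripper is mounted at the origin on the work surface. World frame = base frame: x ahead of the robot, y to its left, z up, the work surface at z = 0. Lengths are in mm, angles in rad, forces in N, time in s.
With the tool pointing down it reaches from about 350 to 975 mm from the base axis. Payload 7.1 kg.
Tool frame: the origin (TCP) lies midway between the tips of the shut fingers; the grasp point (between the pads) lies 19 mm behind it (tcp_to_grasp is the distance from the TCP to the grasp point, in mm); z points along the fingers, y is the line along which they close (so a half turn about z gives the same grasp; the last joint's range is limited). The gripper opens to 88 mm and grips with 3 to 60 N. Pads are 20 mm wide; open, the fingers measure 115 mm over their backs; the gripper's body (75 mm by 178 mm) begins 61 mm behind the grasp point.
Start: joints at [-1.147, 0.423, 1.63, -0, 1.089, -0.019], TCP at [267.809, -564.697, 191.675] pointing down, gripper open.
Joint ranges: [-3, 3], [-0.9, 2.11], [0.09, 2.58], [-1.31, 4.45], [0.11, 2.69], [-2.54, 2.54]. Speed limits (rad/s): [2.39, 2.39, 3.01, 3.14, 3.14, 3.14].

### API

Orientations are given as a unit quaternion [w, x, y, z].
In Python, from bench import * gives the robot as it stands.
- The arm moves only by the shell command python3 -m crank 'ROWS' [FORCE]. ROWS is JSON, a list of rows, each an object of numbers: "rx", "ry", "rz": the turn, a rotation vector about the tool's x, y, z in units of 8 degrees (1.0 is 8 degrees); "tx", "ty", "tz": the shift along the tool's x, y, z in m; "grip": the finger opening in m, from 0 to 0.0878. In form: [{"rx": .., "ry": .., "rz": .., "tx": .., "ty": .., "tz": .., "grip": ..}, ...]. A call has 1 to 10 rows; each row is the pose to reach, as a shift and turn from the pose commanded when the call began, along the tool's axes at that moment; what a row does not reach only later rows make up. A row lasts 1/10 s, in which the tool goes at most 50 mm and 8.59 degrees, less where a joint would pass 70% of its speed; a pose out of reach is approached as far as the arm can. A call with a gripper value outside its range is refused whole. The fingers move at their own pace and stop on an object; FORCE is the grip in N (left out, the last holds). Time passes only in rows, so rows that repeat a pose let the fingers close. It gives the time, the measured TCP pose, the force, the opening and the grip force at its end, in the units of the state.
- get_obs(): the state, without advancing time (a new reading comes with each control period).
- snapshot(name): name is "scene" or "top"; returns the picture (384x512x3 uint8, red, green, blue); there is no depth.
- camera_params(name): a dict with "intrinsics" (3x3 intrinsics, pixels), "k1" (the pictures are not rectified: a ray, as slopes to the right and down, at radius r is drawn at 1 + k1 r^2 times it, then the intrinsics apply), "position" and "orientation" of the camera in the world. Camera axes: x right, y up, looking along -z (the intrinsics and any distortion apply to the point x, -y, -z); pixel columns grow to the right and rows downward; lengths in mm; the calibration is good to about 2 mm. A picture is of the moment at which its call begins. camera_params takes no time and is no camera call.
- job_done(): hands the job in; it is judged then, once.
Trained networks look in the newest picture that a camera, given by its name, has taken for a name from the list of things; names that differ only in an ending like _2 or _b are one class to them, and where a whole thing is asked for, a point or a joint stands for the part that bears it (a point fixed in the world has none). Each returns a list of dicts, best first, with "conf" (0 to 1); they miss things now and then, are a little off and sometimes report something else, mostly with a low value. They report only what shows in the picture. A call takes as long as a camera call. They do not tell look-alikes from the thing itself.
- search_frame(camera, target): "location" ([x, y, z] in mm, in the coordinates of the camera as it stood for that picture, good to about 4 mm: the middle of the surface that is visible of it).
The state is a dict: "time": time; "q": joint angles; "qvel": joint speeds; "joint_efforts": joint torques, N m; "tcp_pos": TCP position; "tcp_rot": TCP orientation; "force": force on the tool from outside, world axes, zero at the start; "wrist_torque": the same for the moment, N m; "gripper_width": finger opening in mm; "gripper_force": force on a finger pad.
Only numpy, scipy, OpenCV 4.12 (cv2) and the standard library are available. Lean on these libraries where they do the work, as an engineer would, in place of code of your own. Each camera call takes 0.05 s, during which the arm holds its last target. There are 200 camera calls.

### The job

Lock the copper plate into the engraving jig: push the knob of the keeper sideways along its L-shaped slot to the corner, then on over the edge of the plate to the very end of the short leg. Only push the knob from the side with the outside of the fingers: do not take it between the fingers or lift it, and leave the plate and everything else on the bench where it is.

Things in the scene. Friction and masses are not known exactly. Their poses are not given: they have to be found in the camera images.
- jig: Jig fixed to the bench: dark wood block, aluminium deck 210 (x) by 230 mm (y), deck top 29 mm above the bench. Origin: centre of its underside; turned about the vertical only. An L-shaped slot 16 mm wide is cut in the half nearer the robot (-x); the plate lies on the other half. Long leg: at jig x = -65 mm, runs in +y. Short leg: at jig y = +35 mm, runs in +x towards the plate.
- slot_start (a point): Where the stem's centre is when the keeper is at the closed beginning of the long leg: jig (-65, -65) mm, at deck height. Axes as the jig's.
- slot_corner (a point): Where the stem's centre is at the corner of the slot: jig (-65, +35) mm, at deck height; the long leg ends here.
- slot_end (a point): Where the stem's centre is at the closed end of the short leg: jig (-20, +35) mm, at deck height. Here the stem has about 2 mm of play each way.
- keeper: Keeper, a 250 g steel follower captive in the slot: 44 mm foot disc hidden under the deck, 12 mm stem in the slot, 44 mm washer (top 39 mm above the bench, clear of the plate), round knob. Origin: on its axis under the foot, 12 mm above the bench. Starts in the first half of the long leg; its foot and stem are slick (greased), it slides under a few newtons, stays where left. 3 mm of vertical play; leans up to 4 degrees when pushed.
- knob (a point): Centre of the keeper's upright round knob, on the keeper's axis, 58 mm above the bench. The knob is 26 mm wide and reaches from the washer (39 mm above the bench) to 76 mm above the bench.
- plate: The copper plate, 100 by 130 by 3 mm, lying loose on the deck between low steel rails. Origin: centre of its underside, at jig (+40, 0) mm. Its edge nearer the robot is at jig x = -10 mm.
- loupe: Bystander: black eyepiece loupe, 38 mm wide, 34 mm tall, standing on the copper plate.
- graver_a: Bystander: engraving tool with a pale wooden handle, 120 mm long, lying on the bench just left of the jig.
- graver_b: Bystander: engraving tool with a wooden handle, 120 mm long, lying on the bench just right of the jig.
- weight: Bystander: brass knobbed weight, 50 mm wide, 60 mm tall, on the bench to the left.
- ink_jar: Bystander: lidded amber glass jar, 60 mm wide, 70 mm tall, on the bench to the left.
- mug: Bystander: white mug, 80 mm wide, 90 mm tall, on the bench to the right.
- rocker: Bystander: cream hand press pad, 110 mm wide, with a wooden bar handle on top, 100 mm tall, on the bench to the right.
Mind the look-alikes: they are no part of the job. Leave any green look-alike of the keeper alone.

How it is judged (in metres and radians):
On the way, in this order (a step that is already met when the one before it is completed fails the run):
1. the keeper is at the corner of the slot (y of keeper in the frame of jig above 0.03 m and x of keeper in the frame of jig below -0.045 m), for 0.05 s.
2. the keeper is at the end of the short leg (x of keeper in the frame of jig above -0.026 m and y of keeper in the frame of jig between 0.029 and 0.041 m), for 0.2 s.
At the end, for the whole second after the job is handed in: The keeper stands at rest in the short leg, its axis within 6 mm of the end point along the leg (so that its washer lies over the plate's edge), and upright within 0.06 rad (all of step 2 and linear speed of keeper below 0.01 m/s and angle between keeper's own z axis and vertical below 0.06 rad); the robot touches nothing.
It fails at once if the keeper is lifted (more than 2.4 mm) (z of keeper in the frame of jig above 0.0144 m).
It fails at once if the knob is taken between the fingers (distance between the grasp point and knob below 0.014 m).
It fails at once if the plate is displaced by more than 5 mm (distance of plate from where it was at the start of the episode above 0.005 m).
It fails at once if a bystander is moved by more than 15 mm (distance of any of loupe, graver_a, graver_b, weight, ink_jar, mug, rocker from where it was at the start of the episode above 0.015 m).
It also fails if it takes over 35 s, if anything falls off the work surface, if the arm or the gripper's body presses on something with over 40 N, if the wrist force passes 120 N, or if a joint passes its speed limit or range.

## Working session

There is one attempt and no reset: what is moved stays moved. The work goes in short steps, Python scripts to look and compute and a shell command to move; the robot and the scene stay as the last step left them, time stands still between calls to the robot, and variables do not carry over. Pictures are saved under pics/ and viewed, at most 10 in all, crops included, and the job is handed in when it is done.

```bash
mkdir -p pics; ls
python3 - <<'E'
from bench import *
import cv2
for n in("scene","top"):
    im=snapshot(n); cv2.imwrite(f"pics/{n}0.png",im[:,:,::-1]); print(n,camera_params(n))
    for t in("keeper","knob","jig","plate","loupe"):
        print(t,search_frame(n,t))
o=get_obs();print(o)
E
```

```text
pics
scene {'intrinsics': array([[419.52375191,   0.        , 255.95591996],
       [  0.        , 419.52375191, 191.84131216],
       [  0.        ,   0.        ,   1.        ]]), 'k1': -0.10517985925565858, 'position': array([1266.04720315, -238.21529319,  855.03980245]), 'orientation': array([0.74891445, 0.30162259, 0.22363272, 0.5460214 ])}
keeper [{'location': [-157.4, 22.3, -1175.0], 'conf': 0.68}, {'location': [-227.3, 41.8, -1189.8], 'conf': 0.67}, {'location': [-144.2, -42.2, -1082.9], 'conf': 0.56}]
knob [{'location': [-230.7, 37.9, -1186.7], 'conf': 0.8}, {'location': [-157.3, 23.3, -1178.3], 'conf': 0.65}, {'location': [-143.3, -41.2, -1085.7], 'conf': 0.55}]
jig [{'location': [-68.7, -102.4, -1057.3], 'conf': 0.84}]
plate [{'location': [-67.8, -119.6, -1031.3], 'conf': 0.77}, {'location': [-396.2, -18.4, -1133.0], 'conf': 0.28}]
loupe [{'location': [-106.7, -117.2, -990.6], 'conf': 0.6}]
top {'intrinsics': array([[460.81725509,   0.        , 250.33692832],
       [  0.        , 460.81725509, 191.43856341],
       [  0.        ,   0.        ,   1.        ]]), 'k1': 0.0595
[... 724 characters left out ...]
e': 0.6, 'q': array([-1.14700596e+00,  4.23099139e-01,  1.62992363e+00,  1.67585852e-05,
        1.08859932e+00, -1.90045264e-02]), 'qvel': array([-0.00077541, -0.00150442,  0.00040844, -0.0003188 , -0.00034463,
       -0.00060575]), 'joint_efforts': array([-5.03739011e-04, -5.44298780e+01, -2.73929304e+01,  6.44350215e-02,
        1.71004969e-02, -4.07839786e-05]), 'tcp_pos': array([ 267.80406205, -564.68332765,  191.66629743]), 'tcp_rot': array([-1.59105856e-05,  9.75592386e-01,  2.19589382e-01,  4.31361153e-06]), 'force': array([-0.82644655,  0.38502988,  0.22354301]), 'wrist_torque': array([-0.01115903,  0.04739617, -0.03062685]), 'gripper_force': 0.0, 'gripper_width': 87.67042711827251}
```

Run:
```python
import cv2
a=cv2.imread("pics/top0.png");cv2.imwrite("pics/topz.png",cv2.resize(a[100:292,200:400],None,fx=3,fy=3,interpolation=cv2.INTER_CUBIC))
```

```text
(no output)
```

View pics/scene0.png

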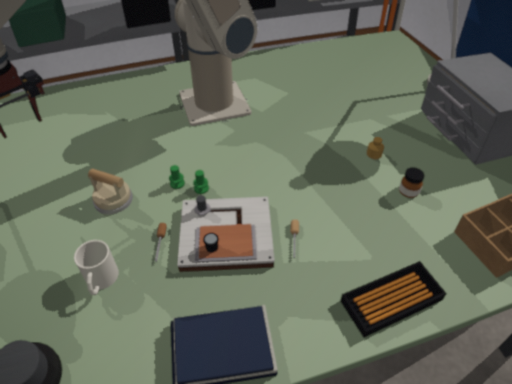

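View pics/topz.png

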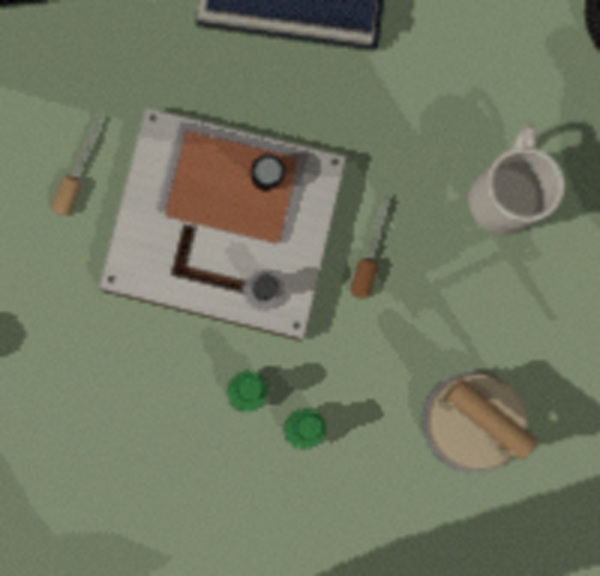

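The top view (crop, 3x) shows the jig's deck corners at about (148,110), (345,157), (303,338) and (102,290). The grey keeper is at (265,288), the slot corner near (183,268) and the loupe at (268,170). The two green look-alikes are at (248,390) and (305,428), just on the robot's side of the jig.

```bash
cat > h.py <<'E'
from bench import *
import numpy as np, cv2
from scipy.spatial.transform import Rotation as R
from scipy.optimize import least_squares
def rot(q): return R.from_quat(np.roll(q,-1))
def proj(n,P):
    c=camera_params(n); p=rot(c["orientation"]).inv().apply(np.atleast_2d(P)-c["position"])
    s=np.c_[p[:,0],-p[:,1]]/-p[:,2:]; s=s*(1+c["k1"]*(s**2).sum(1,keepdims=True))
    K=c["intrinsics"]; return s*[K[0,0],K[1,1]]+K[:2,2]
def ray(n,uv,z):
    f=lambda x:(proj(n,[x[0],x[1],z])[0]-uv)
    return least_squares(f,[400,-100]).x
def j2w(j,xy,z):
    xy=np.atleast_2d(xy); c,s=np.cos(j[2]),np.sin(j[2])
    return np.c_[xy@np.array([[c,s],[-s,c]])+j[:2],np.full(len(xy),z)]
E
python3 - <<'E'
from h import *
im=cv2.imread("pics/top0.png")
z=lambda p:np.array(p)/3.+[200,100]-1/3
W=np.array([ray("top",p,29) for p in z([(148,110),(345,157),(303,338),(102,290)])])
L=np.array([(105,115),(105,-115),(-105,-115),(-105,115)])
print(W.round(1)); print(np.linalg.norm(W-np.roll(W,1,0),axis=1))
s=least_squares(lambda j:(j2w(j,L,29)[:,:2]-W).ravel(),[450,-80,0]);j=s.x;print(j,s.fun.round(1))
k=ray("top",z((265,287)),72);print("keeper",k,"jig",R.from_euler('z',-j[2]).apply([*(k-j[:2]),0]))
print("slot", [R.from_euler('z',-j[2]).apply([*(ray("top",z(p),29)-j[:2]),0]).round(1) for p in((183,268),(188,230))])
for p in((248,390),(305,428)): print("green",ray("top",z(p),60))
# overlay
for n in("top","scene"):
    a=cv2.resize(cv2.imread(f"pics/{n}0.png"),None,fx=4,fy=4,interpolation=cv2.INTER_CUBIC)
    d=lambda P,c,cl=True:cv2.polylines(a,[np.int32((proj(n,P)+.5)*4)],cl,c,1)
    d(j2w(j,L,29),(0,0,255)); d(j2w(j,[(-65,-65),(-65,35),(-20,35)],29),(255,0,0),False)
    d(j2w(j,[(90,65),(90,-65),(-10,-65),(-10,65)],32),(0,255,255))
    t=np.linspace(0,6.28,30); kk=k[None]+13*np.c_[np.cos(t),np.sin(t)]
    d(np.c_[kk,np.full(30,76)],(255,0,255))
    c=proj(n,j2w(j,[[0,0]],29))[0]*4; x,y=np.int32(c)
    cv2.imwrite(f"pics/ov_{n}.png",a[y-230:y+230,x-230:x+230])
b=np.hstack([cv2.imread(f"pics/ov_{n}.png")[:, 60:] for n in("top","scene")]);cv2.imwrite("pics/ov.png",b);print(b.shape)
E
```

```text
[[ 724.3  -28.4]
 [ 668.8 -248.1]
 [ 466.1 -196.6]
 [ 520.6   23.7]]
[210.19451333 226.61619489 209.18795605 226.96954944]
[ 5.94944860e+02 -1.12331523e+02 -2.47129290e-01] [ 0.6  1.9 -0.2 -1.4 -1.1 -1.6  0.6  1.1]
keeper [ 516.88875387 -152.2052475 ] jig [-65.93068706 -57.75650713   0.        ]
slot [array([-60.2,  32.8,   0. ]), array([-17.4,  37.4,   0. ])]
green [ 407.60779451 -132.94114304]
green [ 366.92954156 -192.80235686]
(460, 800, 3)
```

View pics/ov.png

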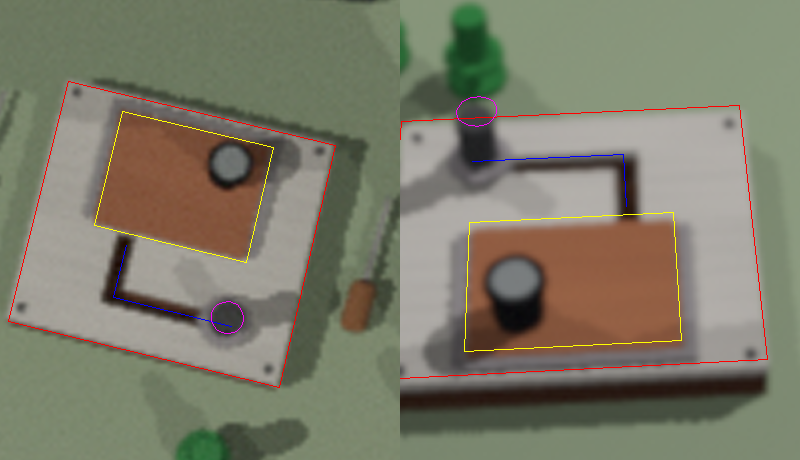

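The overlay fits the deck, slot and knob to within a few mm in both views, and the keeper is at jig (-66, -58). Next I'll work out the approach: fingers shut, tool aligned with the jig, behind the knob at jig (-65, -101).

```bash
cat > go.py <<'E'
import sys
from h import *
J=[594.9,-112.3,-0.247]
def rep():
    o=get_obs(); r=rot(o["tcp_rot"]); p=o["tcp_pos"]
    jp=R.from_euler('z',-J[2]).apply([*(p[:2]-J[:2]),0])[:2]
    jf=R.from_euler('z',-J[2]).apply(o["force"])
    print("t",o["time"],"jig xy",jp.round(1),"z",p[2].round(1),"Fjig",jf.round(1),"w",round(o["gripper_width"],1))
    return p,r
def to(x,y,z):
    p,r=rep(); d=r.inv().apply(j2w(J,[[x,y]],z)[0]-p)
    T=R.from_euler('z',J[2])*R.from_matrix(np.diag([1.,-1,-1]))
    print("t xyz (m)",(d/1000).round(4),"r",(np.degrees((r.inv()*T).as_rotvec())/8).round(3))
if len(sys.argv)>1: to(*map(float,sys.argv[1:]))
else: rep()
E
python3 go.py -65 -101 130
```

```text
t 0.6 jig xy [-206.6 -518.6] z 191.7 Fjig [-0.9  0.2  0.2] w 87.7
t xyz (m) [ 0.375  -0.2321  0.0617] r [-0.   -0.    4.94]
```

```bash
python3 -m crank '[{"rz":4.94,"tx":0.375,"ty":-0.232,"grip":0},{"rz":4.94,"tx":0.375,"ty":-0.232,"grip":0},{"rz":4.94,"tx":0.375,"ty":-0.232,"grip":0},{"rz":4.94,"tx":0.375,"ty":-0.232,"grip":0},{"rz":4.94,"tx":0.375,"ty":-0.232,"grip":0},{"rz":4.94,"tx":0.375,"ty":-0.232,"grip":0},{"rz":4.94,"tx":0.375,"ty":-0.232,"grip":0},{"rz":4.94,"tx":0.375,"ty":-0.232,"grip":0},{"rz":4.94,"tx":0.375,"ty":-0.232,"grip":0},{"rz":4.94,"tx":0.375,"ty":-0.232,"tz":0.03,"grip":0}]'; python3 go.py -65 -101 90
```

```text
t 0.6 jig xy [-206.6 -518.6] z 191.7 Fjig [-0.9  0.2  0.2] w 87.7
t xyz (m) [ 0.375  -0.2321  0.1017] r [-0.   -0.    4.94]invalid input at $[0]: expected keys rx, ry, rz, tx, ty, tz, grip
```

```bash
python3 -m crank '[{"rx":0,"ry":0,"rz":4.94,"tx":0.375,"ty":-0.232,"tz":0,"grip":0},{"rx":0,"ry":0,"rz":4.94,"tx":0.375,"ty":-0.232,"tz":0,"grip":0},{"rx":0,"ry":0,"rz":4.94,"tx":0.375,"ty":-0.232,"tz":0,"grip":0},{"rx":0,"ry":0,"rz":4.94,"tx":0.375,"ty":-0.232,"tz":0,"grip":0},{"rx":0,"ry":0,"rz":4.94,"tx":0.375,"ty":-0.232,"tz":0,"grip":0},{"rx":0,"ry":0,"rz":4.94,"tx":0.375,"ty":-0.232,"tz":0,"grip":0},{"rx":0,"ry":0,"rz":4.94,"tx":0.375,"ty":-0.232,"tz":0,"grip":0},{"rx":0,"ry":0,"rz":4.94,"tx":0.375,"ty":-0.232,"tz":0,"grip":0},{"rx":0,"ry":0,"rz":4.94,"tx":0.375,"ty":-0.232,"tz":0,"grip":0},{"rx":0,"ry":0,"rz":4.94,"tx":0.375,"ty":-0.232,"tz":0.03,"grip":0}]'; python3 go.py -65 -101 90
```

```text
time: 1.6
tcp_pos: [513.0, -191.3, 165.0]
tcp_rot: [0.001, 0.993, -0.121, 0.004]
force: [-0.6, -1.2, 0.3]
gripper_width: 11.1
gripper_force: 0.0
t 1.6 jig xy [-60.1 -96.6] z 165.0 Fjig [-0.3 -1.3  0.3] w 11.1
t xyz (m) [-0.0056  0.0043  0.0749] r [ 0.001 -0.065  0.038]
```

```bash
python3 -m crank '[{"rx":0,"ry":0,"rz":0,"tx":0,"ty":0.004,"tz":0.04,"grip":0},{"rx":0,"ry":0,"rz":0,"tx":0,"ty":0.004,"tz":0.072,"grip":0},{"rx":0,"ry":0,"rz":0,"tx":0,"ty":0.004,"tz":0.072,"grip":0},{"rx":0,"ry":0,"rz":0,"tx":0,"ty":0.004,"tz":0.072,"grip":0}]'; python3 go.py -65 -101 47
python3 - <<'E'
from h import *
A=[]
for n in("top","scene"):
    im=snapshot(n)[:,:,::-1]; c=np.int32(proj(n,j2w([594.9,-112.3,-.247],[[-40,-50]],40))[0])
    x,y=c; A.append(cv2.resize(im[y-50:y+50,x-50:x+50],None,fx=4,fy=4,interpolation=cv2.INTER_CUBIC))
cv2.imwrite("pics/p1.png",np.hstack(A))
E
```

```text
time: 2.0
tcp_pos: [506.3, -198.3, 89.9]
tcp_rot: [-0.0, 0.992, -0.123, -0.0]
force: [-0.4, 0.7, 0.6]
gripper_width: 0.5
gripper_force: 0.0
t 2.0 jig xy [ -64.9 -105.1] z 89.9 Fjig [-0.5  0.6  0.6] w 0.5
t xyz (m) [-0.0001 -0.004   0.0429] r [-0.001  0.006  0.   ]
```

View pics/p1.png

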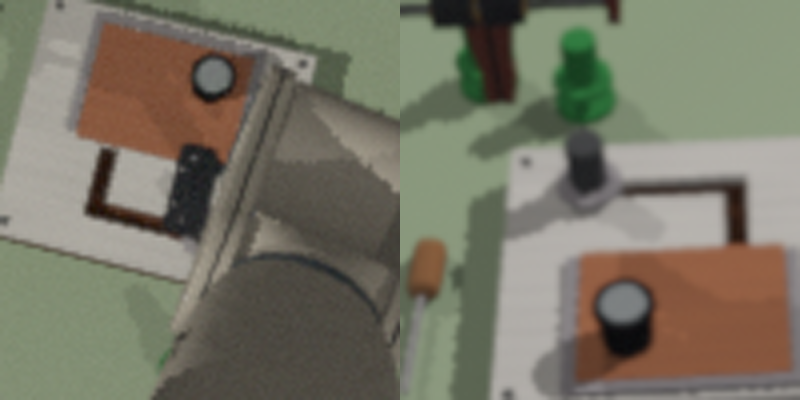

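The scene half of the picture shows the shut fingers at (490,70), to the outer side of the knob at (585,150) and clear of it. I'll lower to z = 46 at jig y = -105.

```bash
python3 -m crank '[{"rx":0,"ry":0,"rz":0,"tx":0,"ty":0,"tz":0.022,"grip":0},{"rx":0,"ry":0,"rz":0,"tx":0,"ty":0,"tz":0.044,"grip":0},{"rx":0,"ry":0,"rz":0,"tx":0,"ty":0,"tz":0.044,"grip":0},{"rx":0,"ry":0,"rz":0,"tx":0,"ty":-0.005,"tz":0.044,"grip":0},{"rx":0,"ry":0,"rz":0,"tx":0,"ty":-0.01,"tz":0.044,"grip":0},{"rx":0,"ry":0,"rz":0,"tx":0,"ty":-0.015,"tz":0.044,"grip":0},{"rx":0,"ry":0,"rz":0,"tx":0,"ty":-0.02,"tz":0.044,"grip":0},{"rx":0,"ry":0,"rz":0,"tx":0,"ty":-0.024,"tz":0.044,"grip":0},{"rx":0,"ry":0,"rz":0,"tx":0,"ty":-0.028,"tz":0.044,"grip":0},{"rx":0,"ry":0,"rz":0,"tx":0,"ty":-0.032,"tz":0.044,"grip":0}]'; python3 go.py -65 5 46
```

```text
time: 3.1
tcp_pos: [514.2, -166.9, 45.7]
tcp_rot: [0.0, 0.992, -0.123, -0.0]
force: [-1.0, -0.1, 0.9]
gripper_width: 0.3
gripper_force: 0.0
t 3.1 jig xy [-64.9 -72.7] z 45.7 Fjig [-0.9 -0.4  0.9] w 0.3
t xyz (m) [-0.0001 -0.0777 -0.0003] r [0.    0.    0.001]
```

```bash
python3 -m crank '[{"rx":0,"ry":0,"rz":0,"tx":0,"ty":-0.005,"tz":0,"grip":0},{"rx":0,"ry":0,"rz":0,"tx":0,"ty":-0.010,"tz":0,"grip":0},{"rx":0,"ry":0,"rz":0,"tx":0,"ty":-0.015,"tz":0,"grip":0},{"rx":0,"ry":0,"rz":0,"tx":0,"ty":-0.020,"tz":0,"grip":0},{"rx":0,"ry":0,"rz":0,"tx":0,"ty":-0.025,"tz":0,"grip":0},{"rx":0,"ry":0,"rz":0,"tx":0,"ty":-0.03,"tz":0,"grip":0}]'; python3 go.py
python3 - <<'E'
from h import *
A=[]
for n in("top","scene"):
    im=snapshot(n)[:,:,::-1]; c=np.int32(proj(n,j2w([594.9,-112.3,-.247],[[-40,-30]],40))[0])
    x,y=c; A.append(cv2.resize(im[y-50:y+50,x-50:x+50],None,fx=4,fy=4,interpolation=cv2.INTER_CUBIC))
cv2.imwrite("pics/p2.png",np.hstack(A))
E
```

```text
time: 3.7
tcp_pos: [521.5, -137.7, 45.6]
tcp_rot: [-0.0, 0.992, -0.123, -0.0]
force: [0.1, -0.6, 0.6]
gripper_width: 0.8
gripper_force: 0.0
t 3.7 jig xy [-65.  -42.6] z 45.6 Fjig [ 0.2 -0.5  0.6] w 0.8
```

View pics/p2.png

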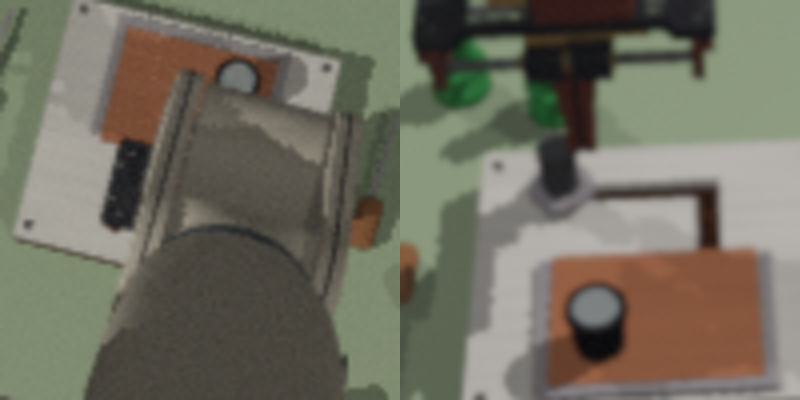

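The scene half of the picture shows the fingertip at about (580,145), beyond the knob at (557,165) towards the robot. The push passed beside the knob, so my jig pose and the robot disagree. I'll compare the cameras against the known TCP.

Run:
```python
from h import *
o=get_obs(); J=[594.9,-112.3,-.247]
n="scene"; c0=np.int32(proj(n,j2w(J,[[-40,-30]],40))[0])
f=lambda p:((p-c0+50)*4+[400,0]).round()
print("tcp in crop",f(proj(n,[o["tcp_pos"]])), "80mm up",f(proj(n,[o["tcp_pos"]+[0,0,80]])))
# points seen in the scene crop -> jig
inv=lambda u,z:(np.array(ray(n,(np.array(u)-[400,0])/4+c0-50,z)))
for nm,u,z in(("tip",(580,147),45.6),("knob top",(555,145),76),("deck screw TL",(497,165),29),("slot corner",(708,187),29),("plate TL",(553,262),32),("plate TR",(755,250),32),("plate BR",(765,375),32)):
    w=inv(u,z); print(nm,w.round(1),"jig",R.from_euler('z',-J[2]).apply([*(w-J[:2]),0]).round(1)[:2])
for n in("top","scene"):
    c=camera_params(n); print(n,c["position"].round(1),c["orientation"].round(4))
```

```text
tcp in crop [[584. 169.]] 80mm up [[573.  82.]]
tip [ 501.3 -135.4] jig [-85.1 -45.3]
knob top [ 523.4 -154.1] jig [-59.1 -58.1]
deck screw TL [ 484.6 -190.3] jig [ -87.9 -102.6]
slot corner [547.2 -60.9] jig [-58.8  38.2]
plate TL [ 580.8 -172.7] jig [  1.1 -62. ]
plate TR [610.6 -48. ] jig [-0.5 66.2]
plate BR [704.9 -70.9] jig [96.5 67. ]
top [ 315.5  -21.9 1539.4] [-0.7028 -0.0493  0.0534  0.7077]
scene [1266.  -238.2  855. ] [0.7489 0.3016 0.2236 0.546 ]
```

Run:
```python
from h import *
J=[594.9,-112.3,-.247]; o=get_obs(); print(o["tcp_pos"],o["q"])
n="top"; c0=np.int32(proj(n,j2w(J,[[-40,-30]],40))[0])
for z in(126,160,200):
  for u in((150,140),(122,138),(103,222)):
    w=ray(n,np.array(u)/4+c0-50,z); print(z,u,w.round(0),"jig",R.from_euler('z',-J[2]).apply([*(w-J[:2]),0]).round(0)[:2])
a=snapshot("scene")[:,:,::-1]; b=snapshot("top")[:,:,::-1]
def mark(im,n,P):
    im=np.ascontiguousarray(im)
    for p in proj(n,P): cv2.circle(im,tuple(np.int32((p)*16)),16,(255,0,255),-1,shift=4)
    return im
t=o["tcp_pos"]; ys=rot(o["tcp_rot"]).as_matrix()
P=[t,t+[0,0,80],t+[0,0,80]+ys[:,1]*89,t+[0,0,80]-ys[:,1]*89]
a=mark(a,"scene",P); b=mark(b,"top",P)
ca=np.int32(proj("scene",[t])[0]); cb=np.int32(proj("top",[t])[0])
cr=lambda i,c:cv2.resize(i[c[1]-100:c[1]+50,c[0]-65:c[0]+65],None,fx=3,fy=3,interpolation=cv2.INTER_CUBIC)
cv2.imwrite("pics/p3.png",np.hstack([cr(a,ca),cr(b,cb+[0,25])]))
```

```text
[ 521.54985826 -137.53174685   45.65110261] [-2.79934854e-01  5.16360591e-01  1.90575246e+00  1.00163394e-04
  7.19539651e-01  1.53703345e+00]
126 (150, 140) [583. -85.] jig [-18.  24.]
126 (122, 138) [585. -63.] jig [-22.  45.]
126 (103, 222) [519. -48.] jig [-89.  44.]
160 (150, 140) [577. -83.] jig [-25.  24.]
160 (122, 138) [579. -62.] jig [-28.  45.]
160 (103, 222) [514. -47.] jig [-94.  44.]
200 (150, 140) [569. -82.] jig [-32.  24.]
200 (122, 138) [571. -61.] jig [-36.  44.]
200 (103, 222) [508. -46.] jig [-100.   43.]
```

View pics/p3.png

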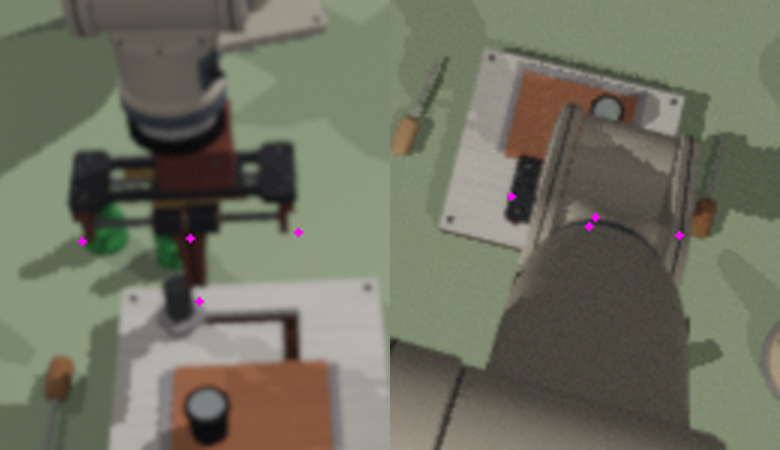

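The projected TCP and gripper body fall about 6 real pixels below where the scene camera sees them, while the top camera agrees in x and y. So the fingers are really about 25–30 mm higher above the deck than reported, and they passed over the knob at (178,283) without touching it. I'll go up, back behind the knob, and come down in steps watching the force.

```bash
python3 -m crank '[{"rx":0,"ry":0,"rz":0,"tx":0,"ty":0,"tz":-0.02,"grip":0},{"rx":0,"ry":0,"rz":0,"tx":0,"ty":0.03,"tz":-0.02,"grip":0},{"rx":0,"ry":0,"rz":0,"tx":0,"ty":0.06,"tz":-0.02,"grip":0},{"rx":0,"ry":0,"rz":0,"tx":0,"ty":0.064,"tz":-0.02,"grip":0},{"rx":0,"ry":0,"rz":0,"tx":0,"ty":0.064,"tz":0,"grip":0},{"rx":0,"ry":0,"rz":0,"tx":0,"ty":0.064,"tz":0.01,"grip":0},{"rx":0,"ry":0,"rz":0,"tx":0,"ty":0.064,"tz":0.014,"grip":0},{"rx":0,"ry":0,"rz":0,"tx":0,"ty":0.064,"tz":0.018,"grip":0},{"rx":0,"ry":0,"rz":0,"tx":0,"ty":0.064,"tz":0.018,"grip":0}]'; python3 go.py
python3 - <<'E'
from h import *
o=get_obs();t=o["tcp_pos"];n="scene"
im=np.ascontiguousarray(snapshot(n)[:,:,::-1]); c=np.int32(proj(n,[t])[0]); 
cr=cv2.resize(im[c[1]-60:c[1]+40,c[0]-50:c[0]+60],None,fx=5,fy=5,interpolation=cv2.INTER_CUBIC)
print("tcp at",(proj(n,[t])[0]-c+[50,60]+.5)*5)
cv2.imwrite("pics/p4.png",cr)
E
```

```text
time: 4.8
tcp_pos: [505.7, -199.8, 27.4]
tcp_rot: [-0.0, 0.992, -0.123, -0.0]
force: [-0.5, 0.1, 1.0]
gripper_width: 0.1
gripper_force: 0.0
t 4.8 jig xy [ -65.1 -106.6] z 27.4 Fjig [-0.5 -0.   1. ] w 0.1
tcp at [254.16095135 302.83383396]
```

View pics/p4.png

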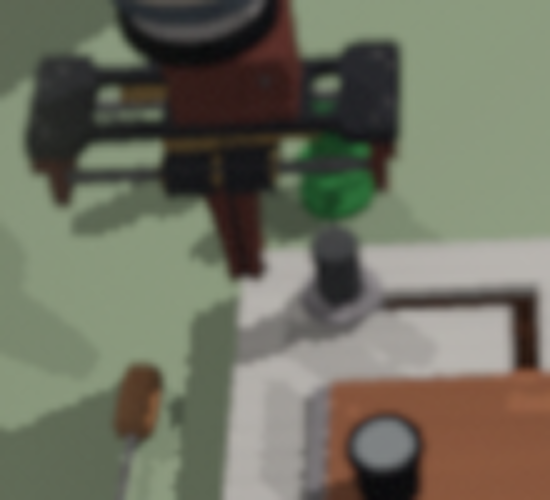

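There is no contact at reported z = 27, which is below deck height, so the reported z reads low. The image puts the tip at (245,272), roughly 20–25 mm above the deck. I'll go 4 mm lower and push slowly, watching the force.

```bash
python3 -m crank '[{"rx":0,"ry":0,"rz":0,"tx":0,"ty":-0.004,"tz":0.002,"grip":0},{"rx":0,"ry":0,"rz":0,"tx":0,"ty":-0.008,"tz":0.004,"grip":0},{"rx":0,"ry":0,"rz":0,"tx":0,"ty":-0.012,"tz":0.004,"grip":0},{"rx":0,"ry":0,"rz":0,"tx":0,"ty":-0.016,"tz":0.004,"grip":0},{"rx":0,"ry":0,"rz":0,"tx":0,"ty":-0.02,"tz":0.004,"grip":0},{"rx":0,"ry":0,"rz":0,"tx":0,"ty":-0.024,"tz":0.004,"grip":0}]'; python3 go.py;python3 -m crank '[{"rx":0,"ry":0,"rz":0,"tx":0,"ty":-0.004,"tz":0,"grip":0},{"rx":0,"ry":0,"rz":0,"tx":0,"ty":-0.008,"tz":0,"grip":0},{"rx":0,"ry":0,"rz":0,"tx":0,"ty":-0.012,"tz":0,"grip":0}]'; python3 go.py
python3 - <<'E'
from h import *
o=get_obs();t=o["tcp_pos"];n="scene"
im=np.ascontiguousarray(snapshot(n)[:,:,::-1]); c=np.int32(proj(n,[t])[0]); 
cr=cv2.resize(im[c[1]-60:c[1]+40,c[0]-50:c[0]+60],None,fx=5,fy=5,interpolation=cv2.INTER_CUBIC)
print("tcp at",(proj(n,[t])[0]-c+[50,60]+.5)*5)
cv2.imwrite("pics/p5.png",cr)
E
```

```text
time: 5.45
tcp_pos: [511.8, -176.6, 23.8]
tcp_rot: [0.0, 0.992, -0.123, 0.0]
force: [-0.4, -0.2, -0.0]
gripper_width: 0.4
gripper_force: 0.0
t 5.45 jig xy [-64.9 -82.6] z 23.8 Fjig [-0.3 -0.3 -0. ] w 0.4
time: 5.75
tcp_pos: [514.7, -165.0, 23.7]
tcp_rot: [0.0, 0.992, -0.123, 0.0]
force: [-0.5, -1.4, 0.6]
gripper_width: 0.5
gripper_force: 0.4
t 5.75 jig xy [-64.9 -70.8] z 23.7 Fjig [-0.2 -1.5  0.6] w 0.5
tcp at [252.5443399  304.43992647]
```

View pics/p5.png

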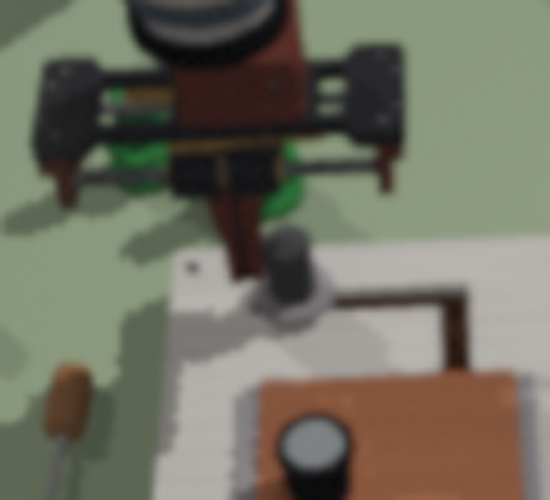

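The fingers now bear on the side of the knob (about 1.5 N). The tip at (245,275) is next to the knob at (290,260) and just above the washer. I'll continue along the long leg.

```bash
python3 -m crank '[{"rx":0,"ry":0,"rz":0,"tx":0.001,"ty":-0.006,"tz":0,"grip":0},{"rx":0,"ry":0,"rz":0,"tx":0.002,"ty":-0.012,"tz":0,"grip":0},{"rx":0,"ry":0,"rz":0,"tx":0.003,"ty":-0.018,"tz":0,"grip":0},{"rx":0,"ry":0,"rz":0,"tx":0.003,"ty":-0.024,"tz":0,"grip":0},{"rx":0,"ry":0,"rz":0,"tx":0.003,"ty":-0.03,"tz":0,"grip":0}]'; python3 go.py
python3 -m crank '[{"rx":0,"ry":0,"rz":0,"tx":0,"ty":-0.006,"tz":0,"grip":0},{"rx":0,"ry":0,"rz":0,"tx":0,"ty":-0.012,"tz":0,"grip":0},{"rx":0,"ry":0,"rz":0,"tx":0,"ty":-0.018,"tz":0,"grip":0},{"rx":0,"ry":0,"rz":0,"tx":0,"ty":-0.024,"tz":0,"grip":0},{"rx":0,"ry":0,"rz":0,"tx":0,"ty":-0.028,"tz":0,"grip":0}]'; python3 go.py
```

```text
time: 6.3
tcp_pos: [525.0, -136.4, 23.6]
tcp_rot: [-0.0, 0.992, -0.123, -0.0]
force: [-0.3, 0.0, 0.1]
gripper_width: 0.9
gripper_force: 0.3
t 6.3 jig xy [-61.9 -40.5] z 23.6 Fjig [-0.3 -0.   0.1] w 0.9
time: 6.8
tcp_pos: [531.8, -109.2, 23.7]
tcp_rot: [-0.0, 0.992, -0.123, -0.0]
force: [-0.4, -0.8, 0.8]
gripper_width: 0.5
gripper_force: 0.3
t 6.8 jig xy [-62.  -12.5] z 23.7 Fjig [-0.2 -0.8  0.8] w 0.5
```

```bash
cat > kp.py <<'E'
from h import *
J=[594.9,-112.3,-.247]
for n in("scene","top"):
    snapshot(n); c=camera_params(n)
    for t in("knob","keeper"):
        for d in search_frame(n,t):
            w=rot(c["orientation"]).apply(d["location"])+c["position"]
            print(n,t,d["conf"],"jig",(R.from_euler('z',-J[2]).apply([*(w[:2]-J[:2]),0])[:2]).round(0),w[2].round(0))
E
python3 kp.py
```

```text
scene knob 0.67 jig [-160.  -70.] 26.0
scene knob 0.67 jig [-184. -142.] 31.0
scene knob 0.62 jig [-46.   9.] 54.0
scene knob 0.2 jig [17. -2.] 28.0
scene keeper 0.77 jig [-46.   7.] 49.0
scene keeper 0.75 jig [-188. -139.] 32.0
scene keeper 0.46 jig [-160.  -72.] 26.0
top knob 0.43 jig [29. 84.] 25.0
top keeper 0.25 jig [30. 82.] 27.0
```

The keeper is at jig y ≈ 8–13, just ahead of the finger. I'll close the rest to the corner in small steps.

```bash
python3 -m crank '[{"rx":0,"ry":0,"rz":0,"tx":0,"ty":-0.004,"tz":0,"grip":0},{"rx":0,"ry":0,"rz":0,"tx":0,"ty":-0.008,"tz":0,"grip":0},{"rx":0,"ry":0,"rz":0,"tx":0,"ty":-0.012,"tz":0,"grip":0},{"rx":0,"ry":0,"rz":0,"tx":0,"ty":-0.016,"tz":0,"grip":0}]'; python3 go.py
for i in 1; do python3 -m crank '[{"rx":0,"ry":0,"rz":0,"tx":0,"ty":-0.0015,"tz":0,"grip":0},{"rx":0,"ry":0,"rz":0,"tx":0,"ty":-0.003,"tz":0,"grip":0}]'; done; python3 go.py
```

```text
time: 7.5
tcp_pos: [535.7, -93.9, 23.7]
tcp_rot: [0.0, 0.992, -0.123, -0.0]
force: [0.7, -0.2, -0.3]
gripper_width: 0.4
gripper_force: 0.3
t 7.5 jig xy [-61.9   3.3] z 23.7 Fjig [ 0.8 -0.  -0.3] w 0.4
time: 7.7
tcp_pos: [536.4, -91.1, 23.7]
tcp_rot: [0.0, 0.992, -0.123, -0.0]
force: [0.1, -0.7, 0.3]
gripper_width: 0.5
gripper_force: 0.3
t 7.7 jig xy [-61.9   6.2] z 23.7 Fjig [ 0.2 -0.7  0.3] w 0.5
```

```bash
python3 -m crank '[{"rx":0,"ry":0,"rz":0,"tx":0,"ty":-0.0015,"tz":0,"grip":0},{"rx":0,"ry":0,"rz":0,"tx":0,"ty":-0.0025,"tz":0,"grip":0}]' >/dev/null; python3 go.py; python3 kp.py | grep scene
```

```text
t 7.9 jig xy [-62.    8.5] z 23.7 Fjig [ 0.6 -0.6  0.5] w 0.4
scene knob 0.71 jig [-182. -139.] 30.0
scene knob 0.67 jig [-48.  29.] 47.0
scene knob 0.52 jig [-163.  -65.] 4.0
scene keeper 0.7 jig [-45.  29.] 44.0
scene keeper 0.57 jig [-191. -137.] 30.0
scene keeper 0.54 jig [-158.  -64.] 9.0
```

```bash
python3 -m crank '[{"rx":0,"ry":0,"rz":0,"tx":0,"ty":-0.001,"tz":0,"grip":0},{"rx":0,"ry":0,"rz":0,"tx":0,"ty":-0.002,"tz":0,"grip":0}]' |grep force:; python3 -m crank '[{"rx":0,"ry":0,"rz":0,"tx":0,"ty":-0.001,"tz":0,"grip":0},{"rx":0,"ry":0,"rz":0,"tx":0,"ty":-0.002,"tz":0,"grip":0}]'|grep force:;python3 go.py
```

```text
force: [-1.3, -0.3, -0.4]
gripper_force: 0.3
force: [-0.7, -0.3, 0.3]
gripper_force: 0.3
t 8.6 jig xy [-61.9  12.5] z 23.7 Fjig [-0.6 -0.4  0.3] w 0.6
```

```bash
python3 -m crank '[{"rx":0,"ry":0,"rz":0,"tx":0,"ty":-0.001,"tz":0,"grip":0},{"rx":0,"ry":0,"rz":0,"tx":0,"ty":-0.002,"tz":0,"grip":0}]'|grep force:;python3 go.py; python3 kp.py | grep scene
python3 - <<'E'
from h import *
o=get_obs();t=o["tcp_pos"];n="scene"
im=np.ascontiguousarray(snapshot(n)[:,:,::-1]); c=np.int32(proj(n,[t])[0]); 
cr=cv2.resize(im[c[1]-40:c[1]+40,c[0]-55:c[0]+45],None,fx=6,fy=6,interpolation=cv2.INTER_CUBIC)
cv2.imwrite("pics/p6.png",cr)
E
```

```text
force: [-0.3, -0.1, -0.7]
gripper_force: 0.3
t 8.8 jig xy [-61.9  14.6] z 23.7 Fjig [-0.3 -0.2 -0.7] w 0.5
scene knob 0.68 jig [-183. -138.] 27.0
scene knob 0.56 jig [-162.  -68.] 4.0
scene knob 0.5 jig [-46.  35.] 45.0
scene keeper 0.68 jig [22. -7.] 25.0
scene keeper 0.54 jig [-188. -135.] 29.0
scene keeper 0.52 jig [-48.  31.] 44.0
```

View pics/p6.png

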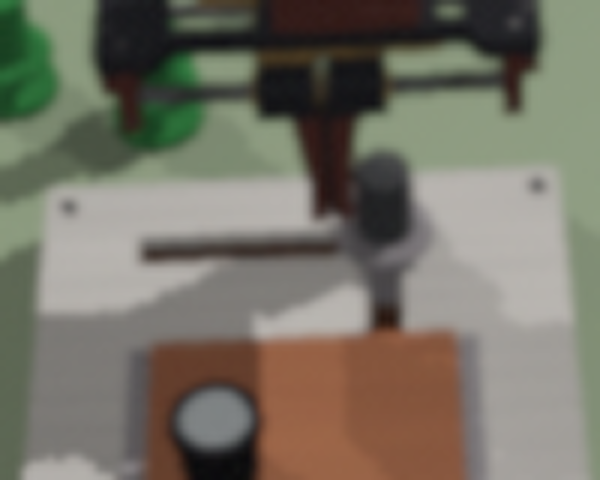

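The washer at (388,235) sits at the corner, in line with the short leg at (387,315). I'll back off, go round to the robot's side of the knob and push along +x.

```bash
python3 -m crank '[{"rx":0,"ry":0,"rz":0,"tx":0,"ty":0.012,"tz":0,"grip":0},{"rx":0,"ry":0,"rz":0,"tx":0,"ty":0.015,"tz":0,"grip":0},{"rx":0,"ry":0,"rz":0,"tx":-0.025,"ty":0.015,"tz":0,"grip":0},{"rx":0,"ry":0,"rz":0,"tx":-0.045,"ty":0.015,"tz":0,"grip":0},{"rx":0,"ry":0,"rz":0,"tx":-0.045,"ty":0.015,"tz":0,"grip":0},{"rx":0,"ry":0,"rz":0,"tx":-0.045,"ty":-0.01,"tz":0,"grip":0},{"rx":0,"ry":0,"rz":0,"tx":-0.045,"ty":-0.021,"tz":0,"grip":0},{"rx":0,"ry":0,"rz":0,"tx":-0.045,"ty":-0.021,"tz":0,"grip":0}]' |grep force:; python3 go.py; python3 kp.py
```

```text
force: [-1.0, 0.4, 0.3]
gripper_force: 0.0
t 9.95 jig xy [-105.7   36.4] z 23.8 Fjig [-1.   0.1  0.3] w 0.7
scene knob 0.77 jig [-162.  -71.] 28.0
scene knob 0.73 jig [-48.  34.] 45.0
scene knob 0.65 jig [-184. -141.] 29.0
scene keeper 0.87 jig [-164.  -68.] 29.0
scene keeper 0.64 jig [-189. -134.] 28.0
scene keeper 0.54 jig [-48.  35.] 42.0
top knob 0.63 jig [-198. -137.] 26.0
top keeper 0.53 jig [-199. -131.] 23.0
```

```bash
python3 -m crank '[{"rx":0,"ry":0,"rz":0,"tx":0.005,"ty":0,"tz":0,"grip":0},{"rx":0,"ry":0,"rz":0,"tx":0.01,"ty":0,"tz":0,"grip":0},{"rx":0,"ry":0,"rz":0,"tx":0.015,"ty":0,"tz":0,"grip":0},{"rx":0,"ry":0,"rz":0,"tx":0.02,"ty":0,"tz":0,"grip":0},{"rx":0,"ry":0,"rz":0,"tx":0.024,"ty":0,"tz":0,"grip":0},{"rx":0,"ry":0,"rz":0,"tx":0.028,"ty":0,"tz":0,"grip":0},{"rx":0,"ry":0,"rz":0,"tx":0.032,"ty":0,"tz":0,"grip":0}]' |grep force:; python3 go.py; python3 kp.py|grep -v -- -1[0-9][0-9]
```

```text
force: [-0.6, 0.9, 0.0]
gripper_force: 0.4
t 10.95 jig xy [-74.8  35.5] z 23.6 Fjig [-0.8  0.7  0. ] w 0.3
scene knob 0.58 jig [-40.  34.] 47.0
scene keeper 0.61 jig [-40.  35.] 46.0
scene keeper 0.46 jig [17. -4.] 30.0
```

```bash
python3 -m crank '[{"rx":0,"ry":0,"rz":0,"tx":0.004,"ty":0,"tz":0,"grip":0},{"rx":0,"ry":0,"rz":0,"tx":0.008,"ty":0,"tz":0,"grip":0},{"rx":0,"ry":0,"rz":0,"tx":0.012,"ty":0,"tz":0,"grip":0},{"rx":0,"ry":0,"rz":0,"tx":0.016,"ty":0,"tz":0,"grip":0},{"rx":0,"ry":0,"rz":0,"tx":0.02,"ty":0,"tz":0,"grip":0},{"rx":0,"ry":0,"rz":0,"tx":0.024,"ty":0,"tz":0,"grip":0}]' |grep force:; python3 go.py; python3 kp.py|grep -v -- -1[0-9][0-9]
```

```text
force: [-0.5, 0.3, -1.0]
gripper_force: 0.3
t 11.85 jig xy [-50.6  35.5] z 23.7 Fjig [-0.6  0.1 -1. ] w 0.3
scene knob 0.69 jig [-14.  35.] 54.0
top knob 0.26 jig [ 28. -73.] 25.0
top keeper 0.68 jig [ 25. -69.] 26.0
```

```bash
python3 -m crank '[{"rx":0,"ry":0,"rz":0,"tx":0.002,"ty":0,"tz":0,"grip":0},{"rx":0,"ry":0,"rz":0,"tx":0.004,"ty":0,"tz":0,"grip":0},{"rx":0,"ry":0,"rz":0,"tx":0.006,"ty":0,"tz":0,"grip":0},{"rx":0,"ry":0,"rz":0,"tx":0.008,"ty":0,"tz":0,"grip":0}]' |grep ^force:; python3 go.py; python3 -m crank '[{"rx":0,"ry":0,"rz":0,"tx":0.001,"ty":0,"tz":0,"grip":0},{"rx":0,"ry":0,"rz":0,"tx":0.002,"ty":0,"tz":0,"grip":0}]' |grep ^force:;python3 go.py; python3 kp.py|grep -v -- -1[0-9][0-9]
```

```text
force: [-0.1, 0.1, 0.4]
t 12.55 jig xy [-42.9  35.5] z 23.6 Fjig [-0.1  0.   0.4] w 0.3
force: [-1.2, -0.5, 0.1]
t 12.75 jig xy [-40.9  35.5] z 23.6 Fjig [-1.1 -0.7  0.1] w 0.6
scene knob 0.72 jig [-2. 32.] 51.0
scene keeper 0.69 jig [-3. 32.] 49.0
top knob 0.56 jig [ -3. 176.] 19.0
top keeper 0.42 jig [ 22. -76.] 28.0
top keeper 0.37 jig [ 61. -43.] 69.0
```

```bash
python3 -m crank '[{"rx":0,"ry":0,"rz":0,"tx":0.001,"ty":0,"tz":0,"grip":0},{"rx":0,"ry":0,"rz":0,"tx":0.0015,"ty":0,"tz":0,"grip":0}]' |grep ^force:; python3 go.py; python3 -m crank '[{"rx":0,"ry":0,"rz":0,"tx":0.001,"ty":0,"tz":0,"grip":0},{"rx":0,"ry":0,"rz":0,"tx":0.0015,"ty":0,"tz":0,"grip":0}]' |grep ^force:;python3 go.py
```

```text
force: [-0.6, 0.4, 0.7]
t 13.25 jig xy [-39.5  35.5] z 23.7 Fjig [-0.6  0.3  0.7] w 0.5
force: [-3.2, 1.7, 1.9]
t 13.45 jig xy [-38.7  35.4] z 23.6 Fjig [-3.5  0.9  1.9] w 0.4
```

```bash
python3 -m crank '[{"rx":0,"ry":0,"rz":0,"tx":0.0007,"ty":0,"tz":0,"grip":0},{"rx":0,"ry":0,"rz":0,"tx":0.001,"ty":0,"tz":0,"grip":0}]' |grep ^force:; python3 go.py; python3 -m crank '[{"rx":0,"ry":0,"rz":0,"tx":0.001,"ty":0,"tz":0,"grip":0},{"rx":0,"ry":0,"rz":0,"tx":0.001,"ty":0,"tz":0,"grip":0}]' |grep ^force:;python3 go.py
```

```text
force: [-5.4, 1.6, 6.0]
t 13.65 jig xy [-38.2  35.5] z 23.5 Fjig [-5.7  0.2  6. ] w 0.3
force: [-7.4, 2.2, 5.2]
t 13.85 jig xy [-37.8  35.4] z 23.4 Fjig [-7.7  0.3  5.2] w 0.3
```

The force is climbing steadily, so the stem is at the closed end of the short leg. I'll back straight off, rise, and check with the last picture.

```bash
python3 -m crank '[{"rx":0,"ry":0,"rz":0,"tx":-0.003,"ty":0,"tz":0,"grip":0},{"rx":0,"ry":0,"rz":0,"tx":-0.01,"ty":0,"tz":0,"grip":0},{"rx":0,"ry":0,"rz":0,"tx":-0.03,"ty":0,"tz":0,"grip":0},{"rx":0,"ry":0,"rz":0,"tx":-0.05,"ty":0,"tz":0,"grip":0},{"rx":0,"ry":0,"rz":0,"tx":-0.055,"ty":0,"tz":-0.02,"grip":0},{"rx":0,"ry":0,"rz":0,"tx":-0.07,"ty":0,"tz":-0.06,"grip":0},{"rx":0,"ry":0,"rz":0,"tx":-0.1,"ty":0,"tz":-0.1,"grip":0},{"rx":0,"ry":0,"rz":0,"tx":-0.12,"ty":0,"tz":-0.12,"grip":0},{"rx":0,"ry":0,"rz":0,"tx":-0.12,"ty":0,"tz":-0.12,"grip":0}]' |grep force:; python3 go.py; python3 kp.py|grep -v -- -1[0-9][0-9]
python3 - <<'E'
from h import *
J=[594.9,-112.3,-.247];A=[]
for n in("scene","top"):
    im=snapshot(n)[:,:,::-1]; c=np.int32(proj(n,j2w(J,[[-10,0]],40))[0]);x,y=c
    A.append(cv2.resize(im[y-45:y+45,x-40:x+40],None,fx=5,fy=5,interpolation=cv2.INTER_CUBIC))
cv2.imwrite("pics/p7.png",np.hstack(A))
E
```

```text
force: [0.4, 0.6, 0.1]
gripper_force: 0.0
t 14.75 jig xy [-156.2   35.6] z 146.2 Fjig [0.2 0.7 0.1] w 0.5
scene knob 0.49 jig [-2. 33.] 52.0
scene keeper 0.7 jig [-5. 34.] 48.0
top knob 0.55 jig [-20.  41.] 41.0
top keeper 0.58 jig [-26.  39.] 38.0
```

View pics/p7.png

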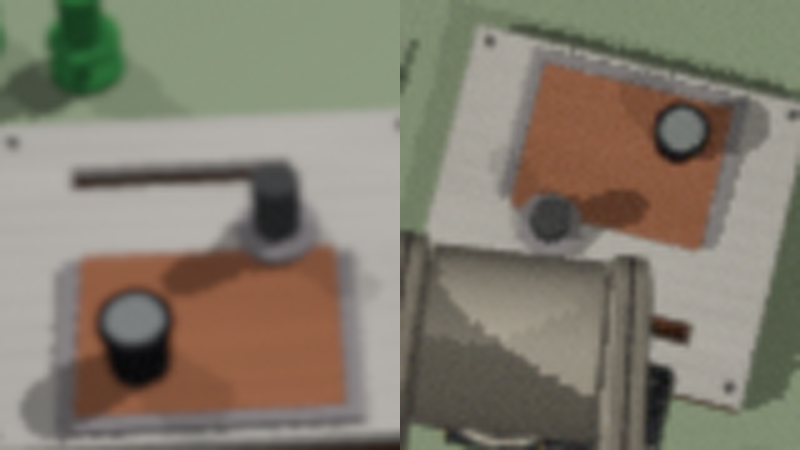

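The washer now overlaps the plate's near edge: knob at (275,200) in the scene half and (553,217) in the top half. The plate and loupe have not moved. I'll measure the knob numerically before handing in.

Run:
```python
from h import *
J=[594.9,-112.3,-.247];n="top"
c=np.int32(proj(n,j2w(J,[[-10,0]],40))[0])
im=snapshot(n); x,y=c; g=im[y-45:y+45,x-40:x+40].astype(int)
m=(g.max(2)<85); m[:35]=0;m[50:]=0;m[:,:20]=0;m[:,42:]=0
# dark and grey (not shadowed copper)
m&=(g.max(2)-g.min(2)<15); v,u=np.nonzero(m); print(len(u),u.min(),u.max(),v.min(),v.max())
for p in([u.mean(),v.mean()],[(553-400)/5-.5,217/5-.5]):
    w=ray(n,np.array(p)+c-[40,45],74); print(R.from_euler('z',-J[2]).apply([*(w-J[:2]),0])[:2].round(1))
```

```text
69 26 35 39 47
[-18.3  35.9]
[-17.2  36.3]
```

The knob measures jig (-18, 36), at the end of the leg within the 2 mm of play. The arm is clear, so I'll hand it in.

```bash
python3 -c "
from bench import *
print(job_done())"
```

```text
the job is handed in; nothing more can be done
None
```

I handed the job in with the keeper at the closed end of the short leg (measured at jig x ≈ -18, y ≈ 36 mm), its washer over the plate's edge, the plate and loupe unmoved in the pictures and the arm clear; the hand-in call did not report a verdict.

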